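Close the paint pots after class

TASK

Class is over: with the fingertips, gently press down the raised lids of the three round paint pots until each is fully home, in order of drying: the smallest pot first, then the middle-sized one, then the largest. Leave the lid of the square tub up. Do not lift, tip or push aside the pots, the tub or anything else on the table.

Things in the scene. Friction and masses are not known exactly. Their poses are not given: they have to be found in the camera images.
- small_pot: The small round paint pot: white plastic, 44 mm diameter, 36 mm tall without its lid, loose, 0.1 kg or so, standing on the table. Origin: centre of its underside; z up. It stands anywhere on the middle of the table; which pot is in which place changes.
- small_lid_top (a point): Centre of the flat top of the small pot's lid, a ribbed grey disc 44 mm in diameter and 10 mm thick; moves with the lid, and gives besides by 1 mm for every 4 N of push (6 mm at most) on a rubber seal, springing back when let go. 56 mm above the table with the lid fully up, 46 mm when fully home.
- small_lid (a joint): How far the small pot's lid is pressed down: 0 = fully up (a 10 mm gap between lid and pot), 0.010 m = fully home, closed on the pot where it stops. Starts at 0 to 2 mm. Moves straight down against about 4 N of steady friction, and stays where it is left.
- medium_pot: The medium round paint pot: white plastic, 56 mm diameter, 46 mm tall without its lid, loose, 0.2 kg or so, standing on the table. Origin: centre of its underside; z up. It stands anywhere on the middle of the table; which pot is in which place changes.
- medium_lid_top (a point): Centre of the flat top of the medium pot's lid, a ribbed grey disc 56 mm in diameter and 10 mm thick; moves with the lid, and gives besides by 1 mm for every 4 N of push (6 mm at most) on a rubber seal, springing back when let go. 66 mm above the table with the lid fully up, 56 mm when fully home.
- medium_lid (a joint): How far the medium pot's lid is pressed down: 0 = fully up (a 10 mm gap between lid and pot), 0.010 m = fully home, closed on the pot where it stops. Starts at 0 to 2 mm. Moves straight down against about 4 N of steady friction, and stays where it is left.
- large_pot: The large round paint pot: white plastic, 80 mm diameter, 66 mm tall without its lid, loose, 0.4 kg or so, standing on the table. Origin: centre of its underside; z up. It stands anywhere on the middle of the table; which pot is in which place changes.
- large_lid_top (a point): Centre of the flat top of the large pot's lid, a ribbed grey disc 80 mm in diameter and 10 mm thick; moves with the lid, and gives besides by 1 mm for every 4 N of push (6 mm at most) on a rubber seal, springing back when let go. 86 mm above the table with the lid fully up, 76 mm when fully home.
- large_lid (a joint): How far the large pot's lid is pressed down: 0 = fully up (a 10 mm gap between lid and pot), 0.010 m = fully home, closed on the pot where it stops. Starts at 0 to 2 mm. Moves straight down against about 4 N of steady friction, and stays where it is left.
- square_tub: Square white plastic tub, 62 x 62 x 50 mm without its lid, loose, about 0.25 kg; to be left alone. Origin: centre of its underside. It shares the places of the pots, so it may stand in any of the four.
- tub_lid (a joint): How far the square tub's grey lid (66 x 66 x 10 mm; top 70 mm above the table when up) is pressed down: starts at 0 (up) and must stay up; 0.010 m would be shut; 4 N of friction.
- tape_roll: Roll of paper tape lying flat, 84 mm outside diameter, 22 mm high, loose. Origin: centre of its underside.
- dish: Small white ceramic dish, 84 mm across, 28 mm high, loose. Origin: centre of its underside.
- brush: Paint brush lying flat between the robot and the pots, along y or nearly, under 30 mm high, loose. Origin: near its middle, on the table.
- brayer: Ink roller lying to the left of the pots: rubber roll 75 mm long, 32 mm diameter, wooden handle, 150 mm over all, loose. Origin: under the roll.
- bottle: White plastic bottle with a black cap, 60 mm diameter, 160 mm tall, loose, at the far right. Origin: centre of its underside.
- brush_can: Steel can, 76 mm diameter, 100 mm tall, with brushes standing in it up to 230 mm high, loose, at the far left. Origin: centre of its underside.
- basin: White brush-washing basin, 206 mm square, 94 mm high, fixed to the table at the right. Origin: centre of its underside.
Mind the look-alikes: they are no part of the job. Leave any blue or pink look-alike of the small_pot alone.

How it is judged (in metres and radians):
On the way, in this order (a step that is already met when the one before it is completed fails the run):
1. the smallest pot's lid is pressed home (value of joint small_lid above 0.008 m), for 0.2 s.
2. the middle-sized pot's lid is pressed home (value of joint medium_lid above 0.008 m), for 0.2 s.
3. the largest pot's lid is pressed home (value of joint large_lid above 0.008 m), for 0.2 s.
At the end, for the whole second after the job is handed in: All three round pots' lids are within 2 mm of fully home, the square tub's lid has gone down by less than 3 mm, the pots stand upright (within 0.1 rad) and at rest, and pots, tub and the other loose things are within 30 mm of where they began (value of joint each of small_lid, medium_lid, large_lid above 0.008 m and value of joint tub_lid below 0.003 m and distance of each of small_pot, medium_pot, large_pot, square_tub, tape_roll, dish, brush, brayer, bottle, brush_can from where it was at the start of the episode below 0.03 m and angle between each of small_pot, medium_pot, large_pot's own z axis and vertical below 0.1 rad and linear speed of each of small_pot, medium_pot, large_pot below 0.02 m/s); the robot touches nothing.
It fails at once if a larger pot's lid is pressed down (by more than half) before the next smaller one is home ((value of joint medium_lid above 0.005 m and value of joint small_lid below 0.0075 m) or (value of joint large_lid above 0.005 m and value of joint medium_lid below 0.0075 m) or (value of joint large_lid above 0.005 m and value of joint small_lid below 0.0075 m)).
It fails at once if the square tub's lid is pressed down by more than 3 mm (value of joint tub_lid above 0.003 m).
It fails at once if a pot or the tub is lifted off the table, tipped by more than 0.35 rad, or shifted by more than 30 mm (height (world z) of any of small_pot, medium_pot, large_pot, square_tub above 0.01 m or angle between any of small_pot, medium_pot, large_pot, square_tub's own z axis and vertical above 0.35 rad or distance of any of small_pot, medium_pot, large_pot, square_tub from where it was at the start of the episode above 0.03 m).
It fails at once if a pot or lid is pressed harder than 40 N (contact force between any of the fingers, the arm and small_pot above 40 N or contact force between any of the fingers, the arm and medium_pot above 40 N or contact force between any of the fingers, the arm and large_pot above 40 N).
It fails at once if another thing on the table is moved by more than 30 mm (distance of any of tape_roll, dish, brush, brayer, bottle, brush_can from where it was at the start of the episode above 0.03 m).
It also fails if it takes over 45 s, if anything falls off the work surface, if the arm or the gripper's body presses on something with over 40 N, if the wrist force passes 120 N, or if a joint passes its speed limit or range.

ROBOT

A 6-joint arm with a two-finger parallel gripper is mounted at the origin on the work surface. World frame = base frame: x ahead of the robot, y to its left, z up, the work surface at z = 0. Lengths are in mm, angles in degrees, forces in N, time in s.
With the tool pointing down it reaches from about 350 to 850 mm from the base axis. Payload 8.1 kg.
Tool frame: the origin (TCP) lies midway between the tips of the shut fingers; the grasp point (between the pads) lies 19 mm behind it; z points along the fingers, y is the line along which they close (so a half turn about z gives the same grasp; the last joint's range is limited). The gripper opens to 85 mm and grips with 20 to 120 N. Pads are 22 mm wide; open, the fingers measure 114 mm over their backs; the gripper's body (76 mm by 85 mm) begins 54 mm behind the grasp point. The pads swing forward as they close: fully open they stand 13 mm farther back than shut.
Start: joints at [60.023, 7.471, 85.268, -0, 87.261, -4.893], TCP at [254.349, 543.426, 231.292] pointing down, gripper open.
Joint ranges: [-169.43, 169.43], [-51.17, 129.36], [1.28, 143.12], [-76.62, 256.62], [0, 156.53], [-152.29, 152.29]. Speed limits (degrees/s): [136.94, 136.94, 159.86, 180, 180, 180].

INTERFACE

Orientations are given as [roll, pitch, yaw] about the fixed x, y, z axes, in that order (R = Rz(yaw) Ry(pitch) Rx(roll)).
In Python, from bench import sense, snapshot, camera_params, hand_in, masks_of, pinpoint gives the robot as it stands.
- The arm moves only by the tool step_arm, never from a script. Its argument "targets" is a list of rows, each an object with "angular": the turn, a rotation vector about the tool's x, y, z scaled (see below), a list of three; "dp": the shift along the tool's x, y, z scaled (see below), a list of three; "fingers": the closure, from 0 (fully open) to 1 (shut). A call has exactly 8 rows; each row is the pose to reach, as a shift and turn from the pose commanded when the call began, along the tool's axes at that moment, turning the shorter way round; what a row does not reach only later rows make up. The controller multiplies each number of a shift by 0.2 m and each number of a turn by 180 degrees. A row lasts 1/8 s, in which the tool goes at most 62.5 mm and 10.7 degrees, less where a joint would pass 70% of its speed; a pose out of reach is approached as far as the arm can. A call with a number of a shift or a turn outside -1 to 1 is refused whole. A call with a gripper value outside its range is refused whole. The fingers move at their own pace and stop on an object; "newtons" is the grip in N (left out, the last holds). Time passes only in rows, so rows that repeat a pose let the fingers close, or fill a call up. It gives the time, the measured TCP pose, the force, the opening and the grip force at its end, in the units of the state.
- sense(): the state, without advancing time (a new reading comes with each control period).
- snapshot(name): name is "scene" or "top"; returns the picture (400x640x3 uint8, blue, green, red); there is no depth.
- camera_params(name): a dict with "vfov" (degrees; the focal length in pixels is half the picture's height over the tangent of half this angle, whatever the lens; pixels are square), "cx", "cy" (the principal point, pixels), "R" (3x3) and "t" (3): a world point X has camera coordinates R X + t. Camera axes: x right, y down, z forward; pixel columns grow to the right and rows downward; lengths in mm; the calibration is good to about 2 mm. A picture is of the moment at which its call begins. camera_params takes no time and is no camera call.
- hand_in(): hands the job in; it is judged then, once.
Trained networks look in the newest picture that a camera, given by its name, has taken for a name from the list of things; names that differ only in an ending like _2 or _b are one class to them, and where a whole thing is asked for, a point or a joint stands for the part that bears it (a point fixed in the world has none). Each returns a list of dicts, best first, with "conf" (0 to 1); they miss things now and then, are a little off and sometimes report something else, mostly with a low value. They report only what shows in the picture. A call takes as long as a camera call. They do not tell look-alikes from the thing itself.
- masks_of(camera, label): "pixels" (400x640 bool, what is visible of it) and "at" ([column, row] in pixels, amid what is visible of it).
- pinpoint(camera, label): "at" ([column, row] in pixels: a listed point, or the origin of a listed thing).
The state is a dict: "time": time; "joint_pos": joint angles; "qd": joint speeds; "joint_efforts": joint torques, N m; "tool_pos": TCP position; "tcp_rot": TCP orientation; "ft_force": force on the tool from outside, world axes, zero at the start; "wrist_torque": the same for the moment, N m; "finger_gap": finger opening in mm; "grip_force": force on a finger pad.
Only numpy, scipy, OpenCV 4.12 (cv2) and the standard library are available. Lean on these libraries where they do the work, as an engineer would, in place of code of your own. Each camera call takes 0.05 s, during which the arm holds its last target. There are 200 camera calls.

## Working session

There is one attempt and no reset: what is moved stays moved. The work goes in short steps, Python scripts to look and compute and a tool call to move; the robot and the scene stay as the last step left them, time stands still between calls to the robot, and variables do not carry over. Pictures are saved under pics/ and viewed, at most 10 in all, crops included, and the job is handed in when it is done.

Besides the shell and the picture viewer there is one more tool, called after "Call:" by a JSON object that holds its "name" and its "arguments", one argument or row to a line. step_arm: Moves the arm, as the interface text tells. Its arguments: {"type":"object","properties":{"targets":{"type":"array","items":{"type":"object","properties":{"angular":{"type":"array","items":{"type":"number","minimum":-1,"maximum":1}},"dp":{"type":"array","items":{"type":"number","minimum":-1,"maximum":1}},"fingers":{"type":"number"}}}},"newtons":{"type":"number"}},"required":["targets"]}

```bash
mkdir -p pics
cat > h.py <<'E'
import numpy as np,cv2
from bench import *
def ray(cam,px,z):
    p=camera_params(cam);f=200/np.tan(np.radians(p["vfov"]/2))
    R=np.array(p["R"]);t=np.array(p["t"]);C=-R.T@t
    d=R.T@np.array([(px[0]-p["cx"])/f,(px[1]-p["cy"])/f,1])
    return C+d*(z-C[2])/d[2]
E
python3 - <<'E'
from h import *
for c in("top","scene"):
    cv2.imwrite(f"pics/{c}0.png",snapshot(c))
for n,z in(("small_lid_top",55),("medium_lid_top",65),("large_lid_top",85)):
    for c in("top","scene"):
        for d in pinpoint(c,n)[:3]: print(n,c,np.round(d["at"],1),round(d["conf"],2),ray(c,d["at"],z).round(1))
for d in masks_of("top","square_tub")[:2]: print("tub",d["at"],d["conf"],ray("top",d["at"],70).round())
s=sense();print(s["tool_pos"],s["tcp_rot"],s["time"],s["ft_force"])
E
```

```text
small_lid_top top [261.7 193.8] 0.73 [548.4 103.2  55. ]
small_lid_top top [227.6 286.8] 0.69 [310.1 181.8  55. ]
small_lid_top top [206.9 246.3] 0.58 [411.2 238.8  55. ]
small_lid_top scene [296.5 245.5] 0.65 [682.8 -11.6  55. ]
small_lid_top scene [425.5 226.8] 0.61 [414.1 238.   55. ]
small_lid_top scene [359.8 235.9] 0.48 [552.8 107.1  55. ]
medium_lid_top top [295.7 227.8] 0.73 [458.   12.9  65. ]
medium_lid_top scene [353.7 201.1] 0.81 [455.2  24.4  65. ]
large_lid_top top [316.1 148.1] 0.87 [663.9 -38.3  85. ]
large_lid_top scene [294.7 225.6] 0.67 [649.9 -42.5  85. ]
large_lid_top scene [359.1 195.7] 0.34 [445.  35.  85.]
tub [380.8, 213.3] 0.62 [ 495. -205.   70.]
tub [235.9, 218.0] 0.47 [482. 165.  70.]
[254.32889846 543.38526685 231.21699625] [-1.79991193e+02 -1.07474453e-03  1.54916833e+02] 0.45 [ 0.08631528  0.86068773 -0.32556447]
```

View pics/top0.png

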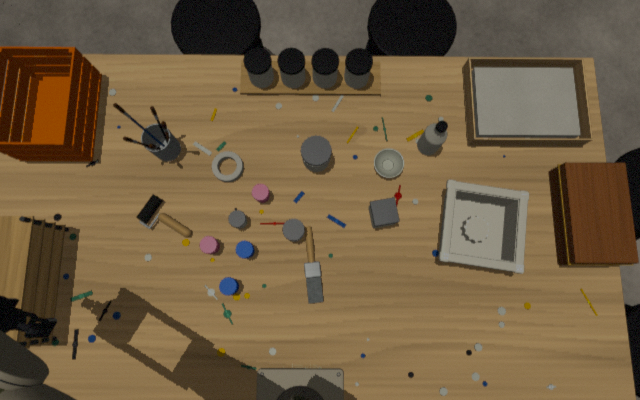

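View pics/scene0.png

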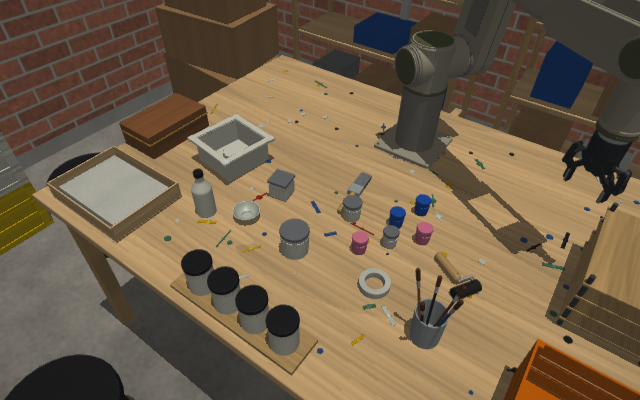

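The top view shows the grey small pot at (237,218), medium at (293,230), large at (316,152) and the tub at (384,213). The pink and blue pots around the small one are decoys. In the scene view small is at (391,235), medium at (352,207) and large at (294,235). I'll zoom in to locate the lid centres.

Run:
```python
from h import *
a=cv2.imread("pics/top0.png")[130:270,195:345];b=cv2.imread("pics/scene0.png")[180:270,270:440]
cv2.imwrite("pics/c1.png",np.vstack([cv2.resize(cv2.resize(a,None,fx=4,fy=4,interpolation=2)[:, :],(321*1,300)) if 0 else cv2.resize(a[50:],None,fx=4.5,fy=3.3,interpolation=2)[:297,:675], cv2.resize(b,(675,300),interpolation=2)]))
g=cv2.imread("pics/top0.png")
for n,r,z in(("small",(237,218),55),("medium",(293,230),65),("large",(316,148),85)):
    for l in (n+"_lid",n+"_lid_top"):
        for m in masks_of("top",l):
            if np.hypot(m["at"][0]-r[0],m["at"][1]-r[1])<12:
                ys,xs=np.where(m["pixels"]);print(l,m["conf"],m["at"],xs.min(),xs.max(),ys.min(),ys.max(),ray("top",m["at"],z).round())
    for d in pinpoint("top",n+"_lid_top"):
        if np.hypot(d["at"][0]-r[0],d["at"][1]-r[1])<12: print("pin",d["at"],d["conf"],ray("top",d["at"],z).round())
for c in("top","scene"):print(ray(c,(320,200),0), (-np.array(camera_params(c)["R"]).T@camera_params(c)["t"]).round())
# scene expected lid for candidates
```

```text
small_lid 0.7 [238.9, 220.6] 228 245 211 227 [478. 160.  55.]
small_lid_top 0.73 [239.1, 219.4] 228 245 211 227 [481. 160.  55.]
small_lid_top 0.54 [239.7, 221.0] 229 245 211 227 [477. 158.  55.]
pin [236.0, 220.5] 0.51 [478. 167.  55.]
medium_lid 0.66 [292.9, 232.6] 283 303 219 240 [446.  20.  65.]
medium_lid_top 0.96 [293.4, 233.8] 283 304 220 241 [443.  19.  65.]
pin [295.7, 227.8] 0.73 [458.  13.  65.]
large_lid 0.81 [317.2, 151.8] 301 330 136 166 [654. -41.  85.]
large_lid_top 0.61 [315.4, 149.2] 301 330 136 165 [661. -36.  85.]
pin [316.1, 148.1] 0.87 [664. -38.  85.]
[543.40667039 -49.24409933   0.        ] [ 301.  -42. 1222.]
[ 4.54318203e+02 -9.71128009e+01  1.13686838e-13] [1273.  474.  950.]
```

View pics/c1.png

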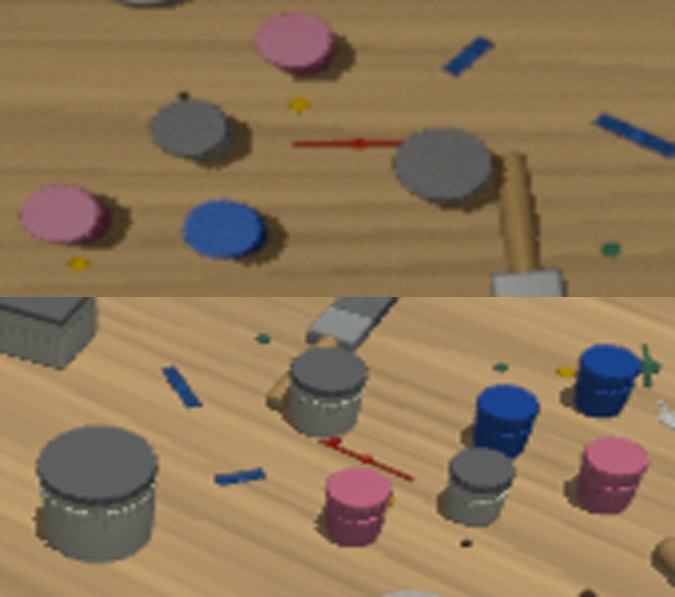

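Run:
```python
from h import *
for n,t,s,z in(("small",(237,218.5),(391.1,231.9),55),("medium",(293.4,229.7),(352.6,202.2),65),("large",(315.7,150.5),(294.7,229.8),85)):
    print(n,ray("top",t,z).round(1),ray("scene",s,z).round(1))
print(sense()["tool_pos"])
```

```text
small [483.1 165.   55. ] [488.7 169.3  55. ]
medium [453.1  18.7  65. ] [461.   24.3  65. ]
large [657.4 -37.3  85. ] [662. -33.  85.]
[254.35499316 543.43768571 231.31218038]
```

Call:
{"name": "step_arm", "arguments": {
  "targets": [
    {"dp":[-0.24,-0.155,0],"angular":[0,0,0],"fingers":1},
    {"dp":[-0.48,-0.31,0],"angular":[0,0,0],"fingers":1},
    {"dp":[-0.72,-0.465,0],"angular":[0,0,0],"fingers":1},
    {"dp":[-0.95,-0.62,0],"angular":[0,0,0],"fingers":1},
    {"dp":[-0.95,-0.62,0],"angular":[0,0,0],"fingers":1},
    {"dp":[-0.95,-0.62,0],"angular":[0,0,0],"fingers":1},
    {"dp":[-0.95,-0.62,0],"angular":[0,0,0],"fingers":1},
    {"dp":[-0.95,-0.62,0],"angular":[0,0,0],"fingers":1}
  ],
  "newtons": 20
}}

```text
time: 1.9
tool_pos: [373.2, 351.5, 231.2]
tcp_rot: [-180.0, -0.0, 155.0]
ft_force: [-0.6, 0.3, 0.2]
finger_gap: 0.1
grip_force: 0.0
```

Call:
{"name": "step_arm", "arguments": {
  "targets": [
    {"dp":[-0.24,-0.155,0],"angular":[0,0,0],"fingers":1},
    {"dp":[-0.48,-0.31,0],"angular":[0,0,0],"fingers":1},
    {"dp":[-0.72,-0.465,0],"angular":[0,0,0],"fingers":1},
    {"dp":[-0.9,-0.595,0.15],"angular":[0,0,0],"fingers":1},
    {"dp":[-0.9,-0.595,0.35],"angular":[0,0,0],"fingers":1},
    {"dp":[-0.9,-0.595,0.55],"angular":[0,0,0],"fingers":1},
    {"dp":[-0.9,-0.595,0.7],"angular":[0,0,0],"fingers":1},
    {"dp":[-0.9,-0.595,0.7],"angular":[0,0,0],"fingers":1}
  ]
}}

```text
time: 2.9
tool_pos: [483.9, 166.5, 88.5]
tcp_rot: [-179.8, -0.3, 155.0]
ft_force: [-0.4, -0.9, 0.4]
finger_gap: 0.3
grip_force: 0.0
```

Run:
```python
from h import *
for c in("top","scene"): cv2.imwrite(f"pics/{c}1.png",snapshot(c))
a=cv2.imread("pics/top1.png")[170:270,190:310];b=cv2.imread("pics/scene1.png")[170:270,330:450]
cv2.imwrite("pics/c2.png",np.hstack([cv2.resize(a,(390,325),interpolation=2),cv2.resize(b,(390,325),interpolation=2)]))
s=sense();print(s["time"],s["tool_pos"],s["tcp_rot"],s["ft_force"],s["finger_gap"])
```

```text
3.0 [486.68332751 167.07606764  92.11875563] [1.79986903e+02 1.51511529e-02 1.54969542e+02] [-0.27468991  0.93029404 -0.23588323] 0.2747987102406105
```

View pics/c2.png

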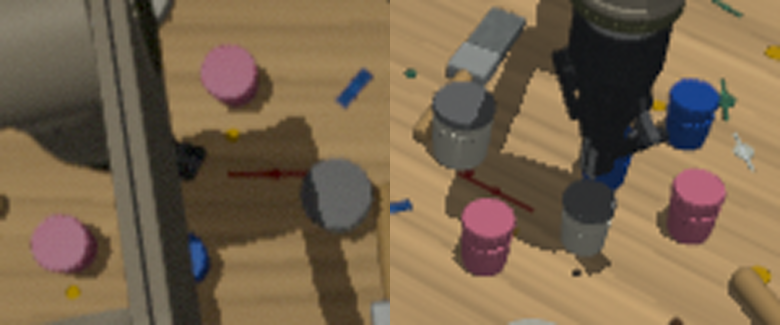

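The closed tips are right above the grey small lid: scene crop (590,180) over the lid at (588,205). The red and blue decoys are clear of them. Pressing now.

Call:
{"name": "step_arm", "arguments": {
  "targets": [
    {"dp":[0,0,0.1],"angular":[0,0,0],"fingers":1},
    {"dp":[0,0,0.16],"angular":[0,0,0],"fingers":1},
    {"dp":[0,0,0.18],"angular":[0,0,0],"fingers":1},
    {"dp":[0,0,0.2],"angular":[0,0,0],"fingers":1},
    {"dp":[0,0,0.22],"angular":[0,0,0],"fingers":1},
    {"dp":[0,0,0.235],"angular":[0,0,0],"fingers":1},
    {"dp":[0,0,0.245],"angular":[0,0,0],"fingers":1},
    {"dp":[0,0,0.245],"angular":[0,0,0],"fingers":1}
  ]
}}

```text
time: 4.0
tool_pos: [486.9, 166.7, 43.2]
tcp_rot: [180.0, 0.0, 154.9]
ft_force: [-4.9, -1.5, 11.4]
finger_gap: 0.1
grip_force: 5.6
```

Call:
{"name": "step_arm", "arguments": {
  "targets": [
    {"dp":[0,0,0],"angular":[0,0,0],"fingers":1},
    {"dp":[0,0,0],"angular":[0,0,0],"fingers":1},
    {"dp":[0,0,-0.12],"angular":[0,0,0],"fingers":1},
    {"dp":[0,0,-0.3],"angular":[0,0,0],"fingers":1},
    {"dp":[-0.05,-0.22,-0.3],"angular":[0,0,0],"fingers":1},
    {"dp":[-0.11,-0.46,-0.3],"angular":[0,0,0],"fingers":1},
    {"dp":[-0.175,-0.72,-0.3],"angular":[0,0,0],"fingers":1},
    {"dp":[-0.175,-0.72,-0.3],"angular":[0,0,0],"fingers":1}
  ]
}}

```text
time: 5.0
tool_pos: [456.6, 18.2, 102.1]
tcp_rot: [-180.0, 0.0, 154.7]
ft_force: [-0.2, 0.7, -0.2]
finger_gap: 0.1
grip_force: 0.0
```

Run:
```python
from h import *
for c in("top","scene"): cv2.imwrite(f"pics/{c}2.png",snapshot(c))
a=cv2.imread("pics/top2.png")[150:290,210:350];b=cv2.imread("pics/scene2.png")[160:280,310:430]
cv2.imwrite("pics/c3.png",np.hstack([cv2.resize(a,(390,390),interpolation=2),cv2.resize(b,(390,390),interpolation=2)]))
s=sense();print(s["time"],s["tool_pos"],s["tcp_rot"],s["ft_force"],s["finger_gap"])
```

```text
5.1 [457.22264498  20.81904787 102.25343697] [1.79974469e+02 1.91097865e-02 1.54804087e+02] [-0.97262361  0.21872861  0.68339264] 0.32469439678262435
```

View pics/c3.png

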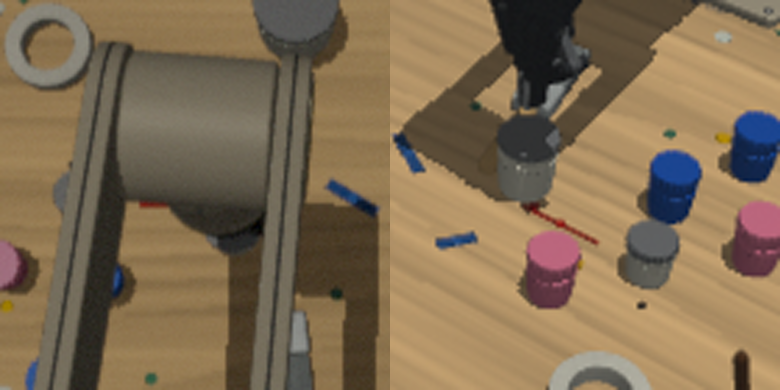

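The small lid at (652,242) in the crop is now down, and its pot is upright in place. The fingers are above the medium lid at (527,140). Pressing the medium lid.

Call:
{"name": "step_arm", "arguments": {
  "targets": [
    {"dp":[0,0,0.1],"angular":[0,0,0],"fingers":1},
    {"dp":[0,0,0.16],"angular":[0,0,0],"fingers":1},
    {"dp":[0,0,0.18],"angular":[0,0,0],"fingers":1},
    {"dp":[0,0,0.2],"angular":[0,0,0],"fingers":1},
    {"dp":[0,0,0.22],"angular":[0,0,0],"fingers":1},
    {"dp":[0,0,0.235],"angular":[0,0,0],"fingers":1},
    {"dp":[0,0,0.245],"angular":[0,0,0],"fingers":1},
    {"dp":[0,0,0.245],"angular":[0,0,0],"fingers":1}
  ]
}}

```text
time: 6.1
tool_pos: [457.3, 21.6, 53.8]
tcp_rot: [180.0, 0.0, 154.9]
ft_force: [-4.1, 3.0, 8.5]
finger_gap: -0.0
grip_force: 4.4
```

Call:
{"name": "step_arm", "arguments": {
  "targets": [
    {"dp":[0,0,0],"angular":[0,0,0],"fingers":1},
    {"dp":[0,0,0],"angular":[0,0,0],"fingers":1},
    {"dp":[0,0,-0.12],"angular":[0,0,0],"fingers":1},
    {"dp":[0,0,-0.35],"angular":[0,0,0],"fingers":1},
    {"dp":[-0.28,0.05,-0.35],"angular":[0,0,0],"fingers":1},
    {"dp":[-0.56,0.1,-0.35],"angular":[0,0,0],"fingers":1},
    {"dp":[-0.8,0.14,-0.35],"angular":[0,0,0],"fingers":1},
    {"dp":[-1,0.17,-0.35],"angular":[0,0,0],"fingers":1}
  ]
}}

```text
time: 7.1
tool_pos: [654.5, -33.8, 122.9]
tcp_rot: [-180.0, 0.0, 154.9]
ft_force: [-0.1, -0.3, 0.1]
finger_gap: -0.1
grip_force: 0.0
```

Call:
{"name": "step_arm", "arguments": {
  "targets": [
    {"dp":[-0.04,0,0],"angular":[0,0,0],"fingers":1},
    {"dp":[-0.04,0,0],"angular":[0,0,0],"fingers":1},
    {"dp":[-0.04,0,0],"angular":[0,0,0],"fingers":1},
    {"dp":[-0.04,0,0],"angular":[0,0,0],"fingers":1},
    {"dp":[-0.04,0,0],"angular":[0,0,0],"fingers":1},
    {"dp":[-0.04,0,0],"angular":[0,0,0],"fingers":1},
    {"dp":[-0.04,0,0],"angular":[0,0,0],"fingers":1},
    {"dp":[-0.04,0,0],"angular":[0,0,0],"fingers":1}
  ]
}}

```text
time: 8.1
tool_pos: [659.9, -36.1, 123.3]
tcp_rot: [180.0, 0.0, 154.9]
ft_force: [1.1, -0.2, 0.4]
finger_gap: 0.1
grip_force: 0.0
```

Run:
```python
from h import *
for c in("top","scene"): cv2.imwrite(f"pics/{c}3.png",snapshot(c))
a=cv2.imread("pics/top3.png")[100:260,220:380];b=cv2.imread("pics/scene3.png")[160:300,260:400]
cv2.imwrite("pics/c4.png",np.hstack([cv2.resize(a,(390,390),interpolation=2),cv2.resize(b,(390,390),interpolation=2)]))
s=sense();print(s["time"],s["tool_pos"],s["tcp_rot"],s["ft_force"],s["finger_gap"])
```

```text
8.2 [659.8864576  -36.16095083 123.24189693] [ 1.79999958e+02 -3.61577447e-03  1.54916269e+02] [-0.29623848 -0.6619309  -0.31873296] 0.04138076794004347
```

View pics/c4.png

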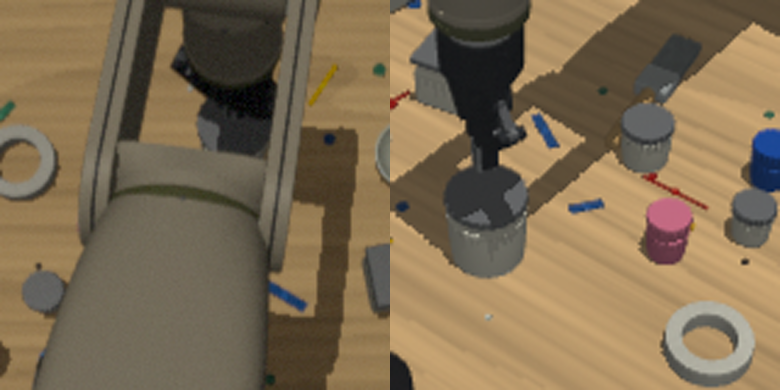

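The medium lid at (647,122) is home, and the fingers are above the large lid at (487,195). Pressing the large lid.

Call:
{"name": "step_arm", "arguments": {
  "targets": [
    {"dp":[0,0,0.1],"angular":[0,0,0],"fingers":1},
    {"dp":[0,0,0.16],"angular":[0,0,0],"fingers":1},
    {"dp":[0,0,0.18],"angular":[0,0,0],"fingers":1},
    {"dp":[0,0,0.2],"angular":[0,0,0],"fingers":1},
    {"dp":[0,0,0.22],"angular":[0,0,0],"fingers":1},
    {"dp":[0,0,0.24],"angular":[0,0,0],"fingers":1},
    {"dp":[0,0,0.25],"angular":[0,0,0],"fingers":1},
    {"dp":[0,0,0.25],"angular":[0,0,0],"fingers":1}
  ]
}}

```text
time: 9.2
tool_pos: [660.2, -36.2, 74.1]
tcp_rot: [180.0, 0.0, 154.9]
ft_force: [-5.2, -0.4, 8.2]
finger_gap: 0.3
grip_force: 3.9
```

Call:
{"name": "step_arm", "arguments": {
  "targets": [
    {"dp":[0,0,0],"angular":[0,0,0],"fingers":1},
    {"dp":[0,0,0],"angular":[0,0,0],"fingers":1},
    {"dp":[0,0,-0.12],"angular":[0,0,0],"fingers":1},
    {"dp":[0,0,-0.3],"angular":[0,0,0],"fingers":1},
    {"dp":[0,0,-0.5],"angular":[0,0,0],"fingers":1},
    {"dp":[0,0,-0.7],"angular":[0,0,0],"fingers":1},
    {"dp":[0,0,-0.8],"angular":[0,0,0],"fingers":1},
    {"dp":[0,0,-0.8],"angular":[0,0,0],"fingers":1}
  ]
}}

```text
time: 10.2
tool_pos: [661.0, -36.3, 234.8]
tcp_rot: [179.9, 0.2, 154.9]
ft_force: [-0.7, 0.5, -0.5]
finger_gap: -0.1
grip_force: 0.0
```

Run:
```python
from h import *
cv2.imwrite("pics/scene4.png",cv2.resize(snapshot("scene")[150:290,240:440],(800,560),interpolation=2))
s=sense();print(s["time"],s["tool_pos"],s["ft_force"])
```

```text
10.25 [660.00071819 -36.18932591 232.58480598] [ 0.08407479 -0.56714398 -0.73340955]
```

View pics/scene4.png

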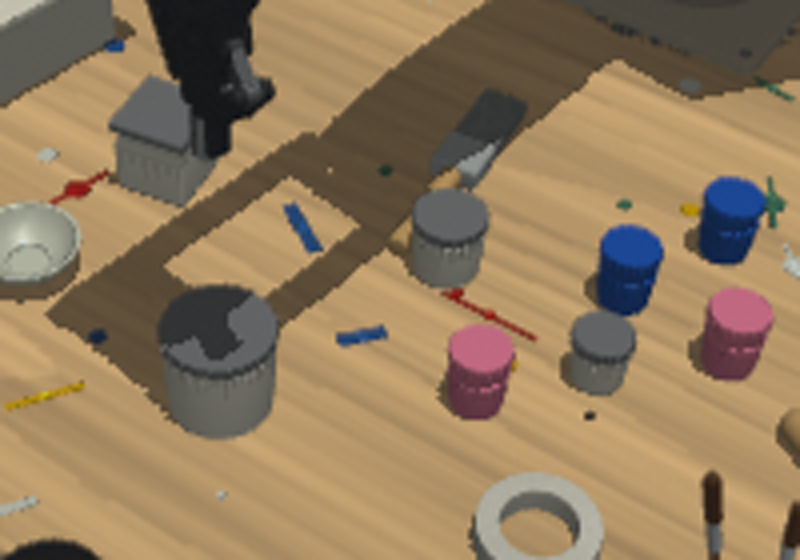

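All three grey lids are flush on pots that stand upright: large at (218,330), medium (448,220), small (602,345). The arm is clear, so I'm handing in.

```bash
python3 -c "
from bench import *
print(hand_in())"
```

```text
the job is handed in; nothing more can be done
None
```

I pressed the three round pots' lids home in order (small, medium, large), left the square tub and look-alikes untouched, and handed the job in at about 10 s; the hand-in returned no verdict.

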